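# Open the cap drum by the catch in its rim

### The job

Open the round cap drum so that the jar caps in it can be reached: feel along the top of the rim with a fingertip until it drops into the finger notch, press down the catch inside it until the lid springs up, then take the hand away and leave the lid standing wide open. Only touch and press with light finger pressure: grip and lift nothing, and leave the jars and the other things round the drum where they stand.

Things in the scene. Friction and masses are not known exactly. Their poses are not given: they have to be found in the camera images.
- drum: Round steel drum, 196 mm across, 94 mm high, screwed down (cannot move). Origin: centre of its underside on the bench; z up, -x roughly towards the robot. On top a grey plastic collar, too stiff to turn, was pressed on at any angle: its one finger notch lies anywhere within 65 degrees (1.13 rad) either side of the drum's own -x direction as seen from the axis; nothing else breaks the rim there.
- drum_rim (a point): Point on the drum's axis level with the rim, same axes as the drum. The rim is the collar's flat top ring, 94 mm above the bench, 62.5 to 98 mm from the axis; a round grey lid, 122 mm across, lies inside it, 1 mm lower. The notch is cut from above across the whole ring and is open to the outside: 48 mm along the rim, 35 mm across it, upright end walls.
- catch (a joint): Travel in m of the catch, a grey spring paddle in the notch: 0 up, 0.006 fully down. It is 44 mm along the rim by 29 mm, middle 79 mm from the axis, top 10 mm below the rim, and goes straight down: 1.2 N to start, 4 N at the bottom. Past 0.003 the lid is free; press to about 0.0045 and hold about 0.5 s while the lid rises. Let go earlier, the lid is caught again.
- lid (a joint): Lid angle in rad: about 0.01 shut and latched (cannot be lifted), 1.57 upright, 1.75 on its stop. Its hinge (dark, 6 mm proud of the rim) is across the lid from the notch, so it rises beside the notch. A finger on the lid's edge holds it shut. It swings wide open in about 0.6 s and stays; against a gripper in its way it rests lightly (about 3 N) until that leaves.
- jar_shut: Bystander: white jar with its lid on, 68 mm across, 84 mm high, loose, left of the drum. Origin at the centre of its underside.
- jar_open: Bystander: white jar without lid, 68 mm across, 78 mm high, loose, right of the drum. Origin at the centre of its underside.
- loose_cap: Bystander: white jar cap, 68 mm across, 19 mm high, loose, left of the drum. Origin at the centre of its underside.
- block: Bystander: black rubber block, 40 x 60 x 22 mm, loose, right of the drum. Origin at the centre of its underside.
- tape: Bystander: roll of brown packing tape lying flat, 96 mm across, 48 mm high, loose, at the left of the bench. Origin at the centre of its underside.

How it is judged:
By the outcome, as a careful person would: the job done as asked, in the order asked, and still so for the second after the job is handed in, with the robot touching nothing.
It also fails if it takes over 58 s, if anything falls off the work surface, if the arm or the gripper's body presses on something with over 40 N, if the wrist force passes 120 N, or if a joint passes its speed limit or range.

### The arm

A 6-joint arm with a two-finger parallel gripper is mounted at the origin on a cart in front of the work surface, level with it; the furniture and walls round the work are solid. World frame = base frame: x ahead of the robot, y to its left, z up, the work surface at z = 0. Lengths are in m, angles in rad, forces in N, time in s.
With the tool pointing down it reaches from about 0.375 to 0.975 m from the base axis. Payload 3.8 kg.
Tool frame: the origin (TCP) lies between the finger pads; the fingertips stand 22 mm ahead of it and the grasp point (between the pads) lies 3 mm ahead of it (manip.nose_length is the distance from the TCP to the fingertips, in m); z points along the fingers, y is the line along which they close (so a half turn about z gives the same grasp; the last joint's range is limited). The gripper opens to 85 mm and grips with 20 to 120 N. Pads are 22 mm wide; open, the fingers measure 114 mm over their backs; the gripper's body (76 mm by 85 mm) begins 54 mm behind the grasp point. The pads swing forward as they close: fully open they stand 13 mm farther back than shut.
Start: joints at [1.179, 0.264, 1.604, -0, 1.274, -0.037], TCP at [0.234, 0.633, 0.215] pointing down, gripper open.
Joint ranges: [-2.63, 2.63], [-0.94, 2.18], [0.31, 2.57], [-1.31, 4.45], [0, 2.66], [-2.55, 2.55]. Speed limits (rad/s): [2.57, 2.57, 3.14, 3.14, 3.14, 3.14].

### API

Orientations are given as a unit quaternion [x, y, z, w].
In Python, from station import manip, cams gives the robot as it stands.
- The arm moves only by the shell command python3 -m crank 'ROWS' [OPENING] [FORCE]. ROWS is a JSON object whose key "deltas" holds a list of rows, 1 to 20 of them, each of 4 numbers: dx, dy, dz in m, then a turn about the tool's z in rad; each row is the pose to reach, as a shift and turn from the pose commanded when the command began, along the tool's axes at that moment; what a row does not reach only later rows make up. A row lasts 1/10 s, in which the tool goes at most 0.05 m and 0.15 rad, less where a joint would pass 70% of its speed; a pose out of reach is approached as far as the arm can. OPENING is the opening from 0.0 (shut) to 1.0 (fully open), set as the command begins (- or left out keeps the last). The fingers move at their own pace and stop on an object; FORCE is the grip in N (left out, the last holds). Time passes only in rows, so rows that do not move let the fingers close. It prints the time, the measured TCP pose, the force, the opening and the grip force at its end. Input that does not fit is refused with a message, and nothing moves.
- manip.get_obs(): the state, without advancing time (a new reading comes with each control period).
- cams.snapshot(name): name is "side" or "top" or "wrist"; returns a dict with "img" (420x560x3 uint8, red, green, blue), "intrinsics" (3x3 intrinsics, pixels), "world_from_camera" (4x4, takes a point from camera to world coordinates). Camera axes: x right, y down, z forward; pixel columns grow to the right and rows downward; lengths in m; the calibration is good to about 2 mm. The wrist camera is an equidistant fisheye: a pixel r from the principal point sees the ray r / f radians off the axis. A picture is of the moment at which its call begins. There is no depth.
- manip.sign_off(): hands the job in; it is judged then, once.
The state is a dict: "clock": time; "joint_pos": joint angles; "joint_velocities": joint speeds; "joint_efforts": joint torques, N m; "position": TCP position; "eef_rot": TCP orientation; "force": force on the tool from outside, world axes, zero at the start; "wrist_torque": the same for the moment, N m; "opening": opening from 0.0 (shut) to 1.0 (fully open); "finger_force": force on a finger pad.
Only numpy, scipy, OpenCV 4.12 (cv2) and the standard library are available. Lean on these libraries where they do the work, as an engineer would, in place of code of your own. Each camera call takes 0.05 s, during which the arm holds its last target. There are 200 camera calls.

## Working session

There is one attempt and no reset: what is moved stays moved. The work goes in short steps, Python scripts to look and compute and a shell command to move; the robot and the scene stay as the last step left them, time stands still between calls to the robot, and variables do not carry over. Pictures are saved under pics/ and viewed, at most 10 in all, crops included, and the job is handed in when it is done.

```bash
mkdir -p pics; ls; python3 - <<'E'
from station import manip, cams
import cv2
for n in ("top","side"):
    s=cams.snapshot(n); cv2.imwrite(f"pics/{n}0.png",s["img"][:,:,::-1]); print(n,s["intrinsics"].round(1).tolist(),s["world_from_camera"].round(4).tolist())
o=manip.get_obs(); print(o, manip.nose_length)
E
```

```text
pics
top [[385.6, 0.0, 282.3], [0.0, 385.6, 209.4], [0.0, 0.0, 1.0]] [[0.0116, -0.9825, 0.1858, 0.393], [-0.9998, -0.0145, -0.0145, 0.0563], [0.0169, -0.1856, -0.9825, 0.9646], [0.0, 0.0, 0.0, 1.0]]
side [[385.3, 0.0, 283.7], [0.0, 385.3, 203.5], [0.0, 0.0, 1.0]] [[0.8081, -0.3268, 0.49, 0.1178], [-0.589, -0.4525, 0.6696, -0.5669], [0.003, -0.8297, -0.5582, 0.6004], [0.0, 0.0, 0.0, 1.0]]
{'clock': 0.1, 'joint_pos': array([ 1.17908282e+00,  2.64656099e-01,  1.60523174e+00, -2.16683281e-05,
        1.27366432e+00, -3.69467437e-02]), 'joint_velocities': array([ 0.00017414, -0.00115459, -0.00318139,  0.00112236, -0.00107425,
        0.00189172]), 'joint_efforts': array([ 1.18639086e-04, -5.16703606e+01, -3.68588090e+01, -9.52869937e-05,
        6.26304274e-03,  6.77543088e-07]), 'position': array([0.23425608, 0.63232678, 0.21350424]), 'eef_rot': array([ 1.76451401e-01,  9.84308866e-01, -9.59540550e-04, -1.98267735e-04]), 'force': array([0.04995212, 0.20012204, 0.15572058]), 'wrist_torque': array([ 0.02740545, -0.0291062 ,  0.00814211]), 'finger_force': 0.0, 'opening': 0.9934056680919606} 0.022
```

View pics/top0.png

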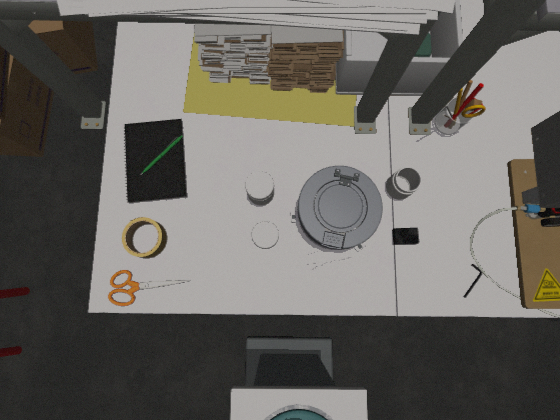

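View pics/side0.png

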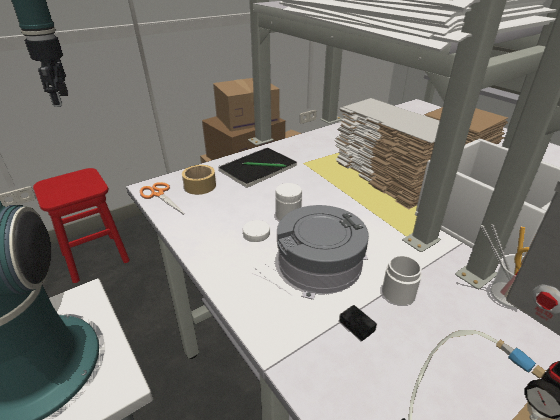

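The top view shows the drum at about (340,207), its hinge at (347,174), and a rectangular feature at about (334,240). That feature could be the notch or a label, so I'll enlarge it.

```bash
python3 - <<'E'
import cv2,numpy as np
a=cv2.imread("pics/top0.png")[155:260,285:395]; b=cv2.imread("pics/side0.png")[195:305,265:380]
f=lambda i:cv2.convertScaleAbs(cv2.resize(i,(400,400),interpolation=cv2.INTER_CUBIC),alpha=1.5)
cv2.imwrite("pics/crop.png",np.hstack([f(a),f(b)]))
E
```

```text
(no output)
```

View pics/crop.png

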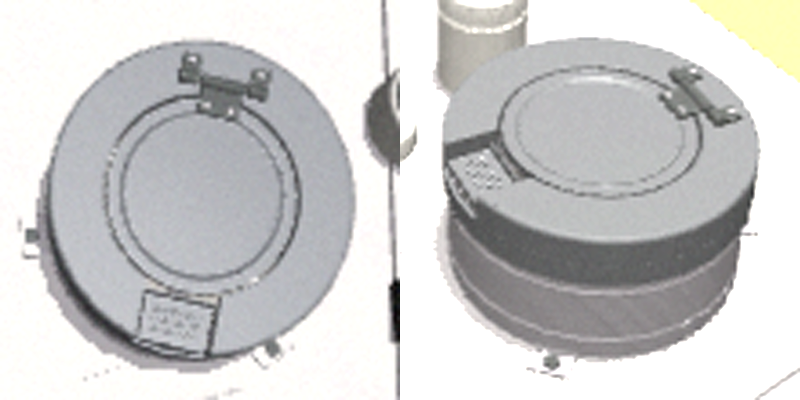

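The notch is visible at about (334,240) in the top view, opposite the hinge at (347,176). The lid ring is centred at about (340.7,206.7). Next I'll work out world positions.

```bash
cat > h.py <<'E'
import numpy as np
from scipy.spatial.transform import Rotation as R
from station import manip, cams
def px(cam,u,v,z):
    K=np.array(cam["intrinsics"]);T=np.array(cam["world_from_camera"])
    d=T[:3,:3]@np.linalg.solve(K,[u,v,1]); return T[:3,3]+d*(z-T[2,3])/d[2]
def tool(p,yaw=None):
    """shift (tool axes) and turn from the measured pose to world p, with tool y axis along yaw (mod pi)"""
    o=manip.get_obs(); r=R.from_quat(o["eef_rot"]); s=r.inv().apply(np.array(p)-o["position"])
    y=r.as_matrix()[:,1]; cur=np.arctan2(y[1],y[0])
    t=0 if yaw is None else -((yaw-cur+np.pi/2)%np.pi-np.pi/2)
    return np.round(s,4),round(t,3),o["position"].round(4),o["force"].round(2)
E
python3 - <<'E'
from h import *
t=cams.snapshot("top"); s=cams.snapshot("side")
tx=lambda a,b:(285+a*110/400,155+b*105/400); sx=lambda a,b:(265+(a-400)*115/400,195+b*110/400)
for n,c,f,C,N,H in(("top",t,tx,(202.5,197),(178,324),(225,85)),("side",s,sx,(600,128),(482,170),(703,95))):
    c0=px(c,*f(*C),.093); nn=px(c,*f(*N),.084); h=px(c,*f(*H),.1)
    d=nn-c0; e=c0-h
    print(n,c0.round(4),"notch r",np.hypot(*d[:2]).round(4),"ang",np.degrees(np.arctan2(d[1],d[0])).round(1),"hinge r",np.hypot(*e[:2]).round(3),"ang",np.degrees(np.arctan2(e[1],e[0])).round(1))
for nm,q in(("L",(48,200)),("R",(354,200)),("T",(200,40))): print(nm,px(t,*tx(*q),.094).round(4))
E
```

```text
top [ 0.5662 -0.0913  0.093 ] notch r 0.078 ang 168.7 hinge r 0.07 ang 168.1
side [ 0.5703 -0.0896  0.093 ] notch r 0.078 ang 164.9 hinge r 0.07 ang 163.4
L [0.5627 0.007  0.094 ]
R [ 0.5656 -0.1876  0.094 ]
T [ 0.6649 -0.0911  0.094 ]
```

```bash
cat >> h.py <<'E'
C=np.array([.568,-.0905])
def rim(deg,z,r=.083):
    a=np.radians(deg); return [*(C+r*np.array([np.cos(a),np.sin(a)])),z],a+np.pi/2
E
python3 -c "
from h import *
print(tool(*rim(204,.135)))"
```

```text
(array([-0.5047, -0.6199,  0.0797]), np.float64(-0.774), array([0.2343, 0.6325, 0.2138]), array([-0.1 , -0.19,  0.15]))
```

```bash
python3 -m crank '{"deltas":[[-0.5,-0.62,0,-0.77],[-0.5,-0.62,0,-0.77],[-0.5,-0.62,0,-0.77],[-0.5,-0.62,0,-0.77],[-0.5,-0.62,0,-0.77],[-0.5,-0.62,0,-0.77],[-0.5,-0.62,0,-0.77],[-0.5,-0.62,0,-0.77],[-0.5,-0.62,0,-0.77],[-0.5,-0.62,0,-0.77],[-0.5,-0.62,0,-0.77],[-0.5,-0.62,0,-0.77],[-0.5,-0.62,0,-0.77],[-0.5,-0.62,0,-0.77],[-0.5,-0.62,0,-0.77],[-0.5,-0.62,0,-0.77],[-0.5,-0.62,0,-0.77],[-0.5,-0.62,0.04,-0.77],[-0.505,-0.62,0.08,-0.774],[-0.505,-0.62,0.08,-0.774]]}' 0.0 20
python3 -c "
from h import *
print(tool(*rim(204,.12)),manip.get_obs()['joint_pos'].round(2))"
```

```text
clock: 2.2
position: [0.4877, -0.122, 0.1289]
eef_rot: [-0.208, 0.978, 0.003, -0.005]
force: [-0.2, 0.9, 0.7]
opening: -0.004
finger_force: 0.0
(array([-0.0033, -0.004 ,  0.0088]), np.float64(0.0), array([ 0.4877, -0.122 ,  0.1289]), array([-0.22,  0.91,  0.73])) [-0.29  0.02  2.05  0.    1.09 -2.28]
```

```bash
python3 -m crank '{"deltas":[[-0.003,-0.004,0,0],[-0.003,-0.004,0,0],[-0.003,-0.004,0.004,0],[-0.003,-0.004,0.006,0],[-0.003,-0.004,0.006,0]]}'
python3 -c "
from h import *
import cv2
cv2.imwrite('pics/s2.png',cams.snapshot('side')['img'][150:350,220:480,::-1].repeat(3,0).repeat(3,1))
print(tool(*rim(204,.116)))"
```

```text
clock: 2.7
position: [0.4972, -0.1262, 0.1293]
eef_rot: [-0.208, 0.978, -0.0, 0.0]
force: [0.7, -0.8, -0.1]
opening: 0.0
finger_force: 0.0
(array([0.0037, 0.0039, 0.0132]), np.float64(0.0), array([ 0.4972, -0.1263,  0.1292]), array([-0.38,  0.56, -0.55]))
```

View pics/s2.png

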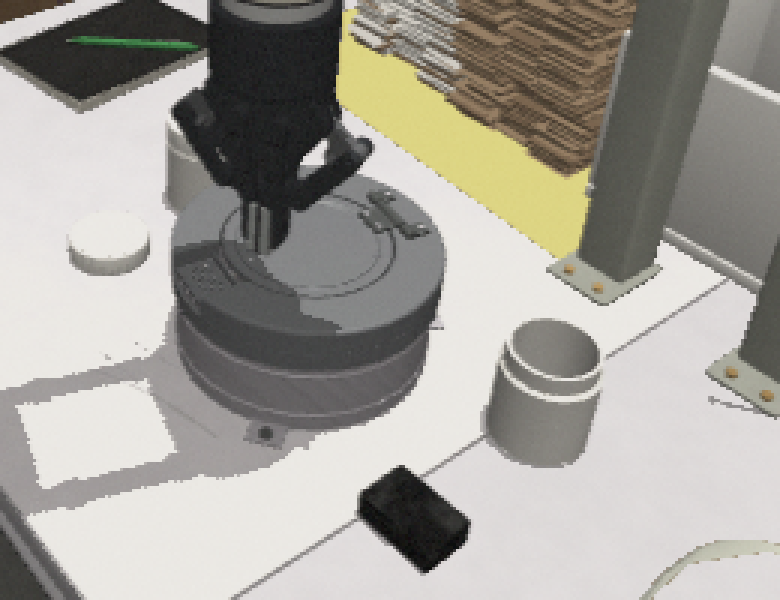

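The side view shows the closed fingertips at about (262,250), above the rim to the right of the notch, which is at about (205,275). The jars are untouched. Now I'll lower onto the rim.

```bash
python3 -m crank '{"deltas":[[0.0037,0.0039,0.005,0],[0.0037,0.0039,0.009,0],[0.0037,0.0039,0.011,0],[0.0037,0.0039,0.011,0],[0.0037,0.0039,0.011,0]]}'; python3 -c "
from h import *
print(tool(*rim(204,.116)))"
```

```text
clock: 3.25
position: [0.492, -0.1243, 0.1176]
eef_rot: [-0.208, 0.978, 0.0, -0.0]
force: [0.2, 0.6, -0.2]
opening: -0.001
finger_force: 0.0
(array([-0.0001, -0.0001,  0.0016]), np.float64(0.0), array([ 0.492 , -0.1243,  0.1176]), array([ 0.17,  0.58, -0.23]))
```

```bash
python3 -m crank '{"deltas":[[0,0,0.001,0],[0,0,0.001,0],[0,0,0.001,0]]}' | grep -E 'pos|force:';python3 -m crank '{"deltas":[[0,0,0.0005,0],[0,0,0.0005,0],[0,0,0.0005,0]]}' | grep -E 'pos|force:'; python3 -m crank '{"deltas":[[0,0,0.0005,0],[0,0,0.0005,0],[0,0,0.0005,0]]}' | grep -E 'pos|force:'
```

```text
position: [0.4921, -0.1243, 0.1167]
force: [0.1, 0.3, 0.1]
finger_force: 0.0
position: [0.4921, -0.1242, 0.1162]
force: [0.0, 0.1, -0.4]
finger_force: 0.0
position: [0.492, -0.1243, 0.1157]
force: [0.5, -0.1, -0.3]
finger_force: 0.0
```

```bash
for i in 1 2; do python3 -m crank '{"deltas":[[0,0,0.0005,0],[0,0,0.0005,0],[0,0,0.0005,0]]}' | grep -E 'pos|^force:'; done
```

```text
position: [0.492, -0.1243, 0.1152]
force: [-0.2, 0.2, 0.2]
position: [0.4921, -0.1242, 0.1147]
force: [-0.5, -0.0, 1.0]
```

```bash
python3 -m crank '{"deltas":[[0,0,0.0004,0],[0,0,0.0004,0],[0,0,0.0004,0]]}' | grep -E 'pos|^force:'
python3 -c "
from h import *
for d in (198,192,186,180,174,167): print(d,tool(*rim(d,.1144)))"
```

```text
position: [0.492, -0.1242, 0.1143]
force: [1.2, -0.2, -0.5]
198 (array([-0.0006,  0.0086, -0.0001]), np.float64(0.105), array([ 0.492 , -0.1242,  0.1143]), array([ 1.18, -0.19, -0.49]))
192 (array([-0.0019,  0.0172, -0.0001]), np.float64(0.21), array([ 0.492 , -0.1242,  0.1143]), array([ 1.18, -0.19, -0.49]))
186 (array([-0.0042,  0.0256, -0.0001]), np.float64(0.314), array([ 0.492 , -0.1242,  0.1143]), array([ 1.18, -0.19, -0.49]))
180 (array([-0.0073,  0.0337, -0.0001]), np.float64(0.419), array([ 0.492 , -0.1242,  0.1143]), array([ 1.18, -0.19, -0.49]))
174 (array([-0.0112,  0.0414, -0.0001]), np.float64(0.524), array([ 0.492 , -0.1242,  0.1143]), array([ 1.18, -0.19, -0.49]))
167 (array([-0.0168,  0.0499, -0.0001]), np.float64(0.646), array([ 0.492 , -0.1242,  0.1143]), array([ 1.18, -0.19, -0.49]))
```

```bash
for i in 1; do python3 -m crank '{"deltas":[[0,0,0.0006,0],[0,0,0.0006,0],[0,0,0.0006,0]]}' | grep -E 'pos|^force:';  python3 -m crank '{"deltas":[[0,0,0.0006,0],[0,0,0.0006,0],[0,0,0.0006,0]]}' | grep -E 'pos|^force:'; done
```

```text
position: [0.492, -0.1242, 0.1136]
force: [-0.4, 0.2, 0.3]
position: [0.492, -0.1242, 0.113]
force: [0.3, -0.1, 0.1]
```

```bash
python3 -c "
from h import *
import cv2
a=cams.snapshot('side')['img'][190:310,260:380,::-1].repeat(5,0).repeat(5,1)
cv2.imwrite('pics/s3.png',cv2.convertScaleAbs(a,alpha=1.5))"
```

```text
(no output)
```

View pics/s3.png

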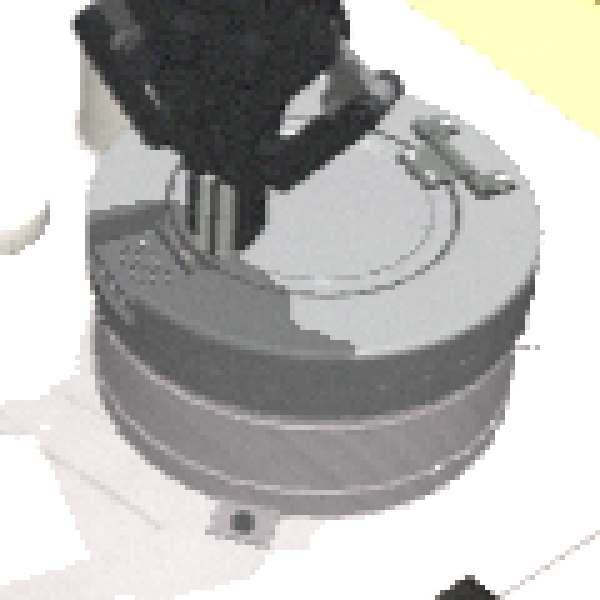

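The fingertip bottom sits at about (305,241) in the full side image, near the lid's edge. I'll compare it with where kinematics puts it.

```bash
python3 -c "
from h import *
c=cams.snapshot('side');T=np.linalg.inv(c['world_from_camera']);K=np.array(c['intrinsics'])
def pr(p): q=K@(T[:3,:3]@p+T[:3,3]); return (q[:2]/q[2]).round(1), ((q[:2]/q[2]-[260,190])*5).round(0)
o=manip.get_obs();M=R.from_quat(o['eef_rot']).as_matrix();p=o['position']
print(p)
for s in((0,0),(.011,.014),(.011,-.014),(-.011,.014),(-.011,-.014)): print('tip',s,pr(p+M@[*s,.022])) 
for d in (150,167,204,260,347): print(d,[pr(np.array(rim(d,.094,r)[0]))[1] for r in(.0625,.083,.098)])
print('L/R/ctr',px(c,260+180/5,190+215/5,.084))
for u,v in((90,225),(540,235),(168,190),(462,210),(318,298),(320,120)): print((u,v),px(c,260+u/5,190+v/5,.094).round(4))
"
```

```text
[ 0.49205543 -0.12425413  0.11309234]
tip (0, 0) (array([304. , 253.9]), array([220., 320.]))
tip (0.011, 0.014) (array([295.1, 254.7]), array([176., 324.]))
tip (0.011, -0.014) (array([307.8, 259.6]), array([239., 348.]))
tip (-0.011, 0.014) (array([300.3, 248.4]), array([202., 292.]))
tip (-0.011, -0.014) (array([312.8, 253.1]), array([264., 315.]))
150 [array([165., 211.]), array([117., 214.]), array([ 81., 217.])]
167 [array([177., 238.]), array([131., 250.]), array([ 98., 259.])]
204 [array([244., 285.]), array([220., 314.]), array([203., 336.])]
260 [array([390., 288.]), array([418., 319.]), array([439., 342.])]
347 [array([437., 168.]), array([477., 157.]), array([506., 149.])]
L/R/ctr [ 0.52556691 -0.05511231  0.084     ]
(90, 225) [ 0.4829 -0.0482  0.094 ]
(540, 235) [ 0.6313 -0.1638  0.094 ]
(168, 190) [ 0.524  -0.0483  0.094 ]
(462, 210) [ 0.6168 -0.1325  0.094 ]
(318, 298) [ 0.5298 -0.1397  0.094 ]
(320, 120) [ 0.6113 -0.0473  0.094 ]
```

```bash
python3 -c "
from h import *
import cv2
a=cams.snapshot('side')['img'][210:270,280:340,::-1]
a=cv2.resize(cv2.convertScaleAbs(a,alpha=2.2),(400,400),interpolation=cv2.INTER_NEAREST)
w=cams.snapshot('wrist'); b=cv2.resize(w['img'][:,:,::-1],(400,300)); b=cv2.copyMakeBorder(b,0,100,0,0,0)
print(w['world_from_camera'].round(3).tolist(), w['intrinsics'].round(1).tolist())
cv2.imwrite('pics/s4.png',np.hstack([a,b]))"
```

```text
[[-0.407, 0.866, 0.291, 0.418], [0.913, 0.386, 0.13, -0.157], [-0.0, 0.319, -0.948, 0.272], [0.0, 0.0, 0.0, 1.0]] [[325.2, 0.0, 275.9], [0.0, 325.2, 206.7], [0.0, 0.0, 1.0]]
```

View pics/s4.png

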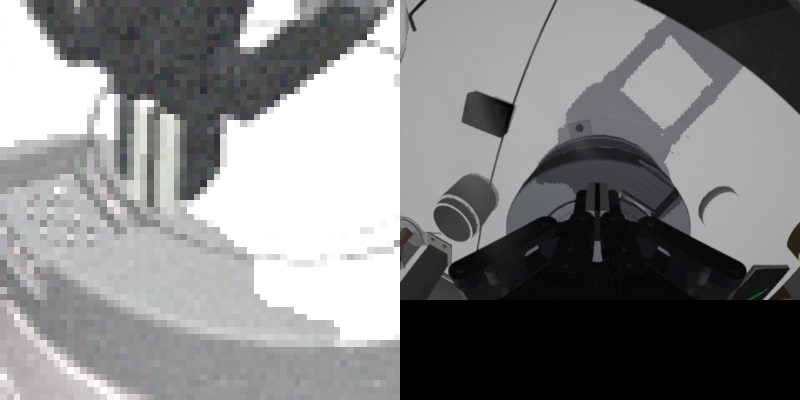

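```bash
python3 -c "
from h import *
c=cams.snapshot('side');w=cams.snapshot('wrist')
def ray(c,u,v,fish=False):
    K=np.array(c['intrinsics']);T=np.array(c['world_from_camera'])
    d=np.array([(u-K[0,2])/K[0,0],(v-K[1,2])/K[1,1],1])
    if fish:
        th=np.hypot(*d[:2]); d=np.array([*(d[:2]/th*np.sin(th)),np.cos(th)])
    d=T[:3,:3]@d; return T[:3,3],d/np.linalg.norm(d)
p,a=ray(c,303.7,241.8);q,b=ray(w,276,256,True)
s=np.linalg.lstsq(np.c_[a,-b],q-p,rcond=None)[0]
print(p+a*s[0],q+b*s[1]); print('opening',manip.get_obs()['opening'])
for x in (.481,.492,.503):
  print([ (p+a*t).round(4) for t in [(x-p[0])/a[0]]],[(q+b*t).round(4) for t in [(x-q[0])/b[0]]])
# rim point seen by wrist: angle 204 outer edge
T=np.linalg.inv(w['world_from_camera'])
for r in (.0625,.083,.098):
  v=T[:3,:3]@np.array(rim(204,.094,r)[0])+T[:3,3]; th=np.arctan2(np.hypot(*v[:2]),v[2]); print(r,w['intrinsics'][:2,2]+325.2*th*v[:2]/np.hypot(*v[:2]))
"
```

```text
[ 0.48773316 -0.12704261  0.12606261] [ 0.48666187 -0.12658121  0.12565489]
opening 0.0014837024503742957
[array([ 0.481 , -0.135 ,  0.1347])] [array([ 0.481 , -0.1291,  0.1377])]
[array([ 0.492 , -0.122 ,  0.1206])] [array([ 0.492 , -0.1242,  0.1143])]
[array([ 0.503 , -0.1089,  0.1065])] [array([ 0.503 , -0.1193,  0.091 ])]
0.0625 [275.79221423 270.32353657]
0.083 [275.80122052 240.73049739]
0.098 [275.80882455 217.36533198]
```

Both cameras put the real fingertip at about z 0.12, so it is still roughly 25 mm above the rim, which fits the lack of contact. I'll keep lowering, guided by force.

```bash
python3 -m crank '{"deltas":[[0,0,0.003,0],[0,0,0.006,0],[0,0,0.008,0],[0,0,0.008,0]]}' | grep -E 'pos|^force:'
python3 -m crank '{"deltas":[[0,0,0.002,0],[0,0,0.002,0]]}' | grep -E 'pos|^force:'
python3 -m crank '{"deltas":[[0,0,0.002,0],[0,0,0.002,0]]}' | grep -E 'pos|^force:'
```

```text
position: [0.4916, -0.1241, 0.1044]
force: [-0.5, -0.8, -0.3]
position: [0.4919, -0.1242, 0.1028]
force: [0.5, -0.3, 0.3]
position: [0.4919, -0.1242, 0.1008]
force: [-0.3, -0.1, 1.2]
```

```bash
python3 -c "
from h import *
import cv2
a=cams.snapshot('side')['img'][210:270,280:340,::-1]
a=cv2.resize(cv2.convertScaleAbs(a,alpha=1.6),(400,400),interpolation=cv2.INTER_NEAREST)
w=cams.snapshot('wrist')['img'][200:320,200:360,::-1]; b=cv2.convertScaleAbs(cv2.resize(w,(400,300)),alpha=2); b=cv2.copyMakeBorder(b,0,100,0,0,0)
cv2.imwrite('pics/s5.png',np.hstack([a,b]))"
```

```text
(no output)
```

View pics/s5.png

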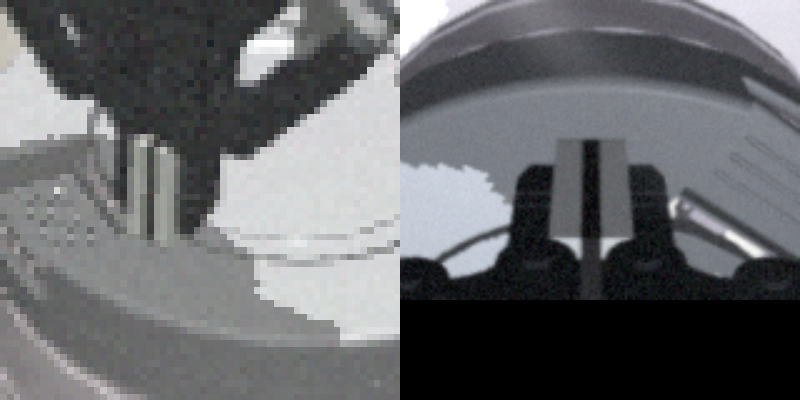

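The tip in the side view is now at about (304,246), against an expected rim contact at about (304,253). I'll continue down.

```bash
python3 -m crank '{"deltas":[[0,0,0.003,0],[0,0,0.006,0],[0,0,0.006,0]]}' | grep -E 'pos|^force:'
python3 -m crank '{"deltas":[[0,0,0.0015,0],[0,0,0.0015,0]]}' | grep -E 'pos|^force:'
python3 -m crank '{"deltas":[[0,0,0.0015,0],[0,0,0.0015,0]]}' | grep -E 'pos|^force:'
python3 -m crank '{"deltas":[[0,0,0.001,0],[0,0,0.001,0]]}' | grep -E 'pos|^force:'
```

```text
position: [0.4915, -0.1241, 0.0944]
force: [0.4, 0.7, -0.6]
position: [0.4919, -0.1242, 0.0933]
force: [0.1, -0.1, 0.3]
position: [0.4919, -0.1242, 0.0919]
force: [-0.6, -1.0, -0.0]
position: [0.492, -0.1242, 0.091]
force: [0.2, -0.2, 1.4]
```

```bash
python3 -m crank '{"deltas":[[0,0,0.001,0],[0,0,0.001,0],[0,0,0.001,0]]}' | grep -E 'pos|^force:'
python3 -m crank '{"deltas":[[0,0,0.001,0],[0,0,0.001,0],[0,0,0.001,0]]}' | grep -E 'pos|^force:'
```

```text
position: [0.492, -0.1242, 0.0901]
force: [0.3, -0.1, -0.7]
position: [0.492, -0.1242, 0.089]
force: [0.1, -0.4, 0.2]
```

```bash
python3 -c "
from h import *
a=cams.snapshot('side')['img'].astype(int).sum(2)//3
for v in range(228,260): print(v,a[v,296:314])
print(manip.get_obs()['clock'])"
```

```text
228 [29 34 31 27 31 29 35 36 31 26 26 25 37 32 26 34 39 37]
229 [34 34 38 31 38 33 34 40 35 34 32 29 28 33 30 33 35 39]
230 [33 29 34 34 33 31 29 35 32 32 32 35 34 32 32 33 40 42]
231 [38 32 34 33 33 32 32 31 32 31 33 29 31 28 29 32 33 36]
232 [47 33 38 35 39 33 29 32 35 35 36 32 36 36 28 32 33 30]
233 [66 41 31 29 31 33 31 34 32 36 29 35 36 26 31 32 32 32]
234 [85 50 34 36 28 34 33 33 33 37 34 31 34 31 26 33 32 34]
235 [ 86  47  34  57  77 126  95  49  35  33  37  32  39  28  31  31  38  35]
236 [ 76  51  36  78 104 102  56  59  39  30  35  33  25  32  32  34  31  28]
237 [ 56  33  30  77 100  86  42  82  99  67  38  41  32  34  32  30  29  53]
238 [ 63  41  31  77  98  86  42  77  97  95  69  39  35  33  30  38  29 125]
239 [ 75  43  34  78  95  87  46  78  98  94  65  40  35  33  35  40  56 125]
240 [106  60  32  77 100  71  36  92 100  94  63  40  36  35  26  27  53 127]
241 [ 85  48  29  79  97  73  29  94 101  96  58  36  34  34  26  33  53 126]
242 [ 56  39  36  80  98  73  42  92 101  93  58  35  30  32  31  32  51 126]
243 [ 60  36  30  78  97  75  39  92 100  91  55  28  36
[... 375 characters left out ...]
32 40 79 84 87 84]
249 [ 84  89  85  92 100  61  43  93  98  86  57  36  43  79  88  86  86  87]
250 [87 86 84 86 82 62 48 94 99 86 87 84 86 84 87 84 85 86]
251 [87 88 84 85 86 87 87 86 88 87 85 85 87 85 87 86 85 86]
252 [88 84 86 85 87 87 85 86 87 87 86 87 86 84 87 84 86 85]
253 [90 85 87 86 89 87 84 87 85 84 86 84 86 85 85 85 84 84]
254 [86 90 89 88 89 84 85 85 84 85 83 85 84 84 84 83 85 89]
255 [72 79 86 90 91 87 85 84 88 85 86 86 88 87 86 86 84 88]
256 [64 65 72 78 86 88 93 90 87 89 87 87 85 85 86 86 86 85]
257 [67 64 66 70 71 77 83 88 92 93 93 86 88 86 83 84 86 84]
258 [63 65 66 67 64 64 66 72 75 83 86 89 91 89 89 87 87 85]
259 [63 66 65 65 66 65 66 69 68 66 73 74 80 83 90 93 93 91]
8.4
```

```bash
python3 -m crank '{"deltas":[[0,0,0.002,0],[0,0,0.004,0],[0,0,0.004,0]]}' | grep -E 'pos|^force:'
python3 -m crank '{"deltas":[[0,0,0.001,0],[0,0,0.001,0]]}' | grep -E 'pos|^force:'
python3 -m crank '{"deltas":[[0,0,0.001,0],[0,0,0.001,0]]}' | grep -E 'pos|^force:'
python3 -m crank '{"deltas":[[0,0,0.001,0],[0,0,0.001,0]]}' | grep -E 'pos|^force:'
```

```text
position: [0.4917, -0.1241, 0.0846]
force: [0.2, 0.7, -0.1]
position: [0.492, -0.1242, 0.0839]
force: [-0.9, 1.4, 0.5]
position: [0.492, -0.1242, 0.083]
force: [0.3, -0.4, -0.0]
position: [0.492, -0.1242, 0.082]
force: [0.0, 0.1, 0.4]
```

```bash
python3 -m crank '{"deltas":[[0,0,0.001,0],[0,0,0.001,0]]}' | grep -E 'pos|^force:'
python3 -m crank '{"deltas":[[0,0,0.001,0],[0,0,0.001,0]]}' | grep -E 'pos|^force:'
python3 -m crank '{"deltas":[[0,0,0.001,0],[0,0,0.001,0]]}' | grep -E 'pos|^force:'
python3 -c "
from h import *
a=cams.snapshot('side')['img'].astype(int).sum(2)//3
for v in range(246,262,1): print(v,a[v,296:314])
print(manip.get_obs()['clock'])"
```

```text
position: [0.4919, -0.1242, 0.0809]
force: [-0.1, 0.6, -0.4]
position: [0.492, -0.1242, 0.0799]
force: [0.0, -2.1, 0.7]
position: [0.4919, -0.1242, 0.0789]
force: [-0.7, 0.5, -1.2]
246 [79 43 38 93 99 60 46 93 98 92 50 33 33 29 26 29 52 79]
247 [ 75  42  32  93 100  61  47  94 101  91  56  37  34  31  27  30  56  80]
248 [ 84  45  32  92 101  59  45  93 100  87  44  41  42  27  31  36  64  81]
249 [ 88  64  38  94  99  60  47  97 100  87  48  34  33  32  41  48  82  86]
250 [ 84  74  48  94 100  59  48  94 101  88  48  35  42  31  34  82  84  85]
251 [ 86  85  88  99  98  61  49  92 102  78  43  34  34  34  65  83  83  87]
252 [ 85  83  89  98 100  60  59  95 103  76  42  35  37  54  81  85  87  86]
253 [91 85 85 96 99 54 62 96 99 86 55 34 57 83 87 87 85 88]
254 [86 90 90 88 81 58 60 93 97 87 85 85 86 86 85 87 86 85]
255 [70 79 88 90 89 88 86 85 87 83 85 87 86 83 86 87 85 84]
256 [65 65 73 80 87 88 92 92 87 83 86 84 82 86 82 85 86 83]
257 [63 63 63 68 73 73 83 91 89 89 92 87 86 88 83 85 84 87]
258 [66 65 66 68 63 65 69 71 75 81 84 90 90 94 92 89 86 84]
259 [64 63 66 66 66 64 70 67 65 68 73 77 80 84 89 90 90 93]
260 [64 64 68 67 65 65 64 66 67 67 67 70 70 70 72 75 77 83]
261 [64 65 64 67 65 65 68 67 66 65 66 68 69 69 69 66 70 68]
9.95
```

```bash
python3 -m crank '{"deltas":[[0,0,0.0007,0],[0,0,0.0007,0]]}' | grep -E 'pos|^force:'
python3 -m crank '{"deltas":[[0,0,0.0007,0],[0,0,0.0007,0]]}' | grep -E 'pos|^force:'
python3 -m crank '{"deltas":[[0,0,0.0007,0],[0,0,0.0007,0]]}' | grep -E 'pos|^force:'
```

```text
position: [0.492, -0.1242, 0.0783]
force: [-0.0, 0.1, -0.0]
position: [0.492, -0.1242, 0.0776]
force: [0.4, -0.1, 0.4]
position: [0.4921, -0.1243, 0.0774]
force: [-1.9, 1.2, 4.4]
```

Contact: 4.4 N at TCP z 0.0774, the rim. Now I'll slide along it towards the notch.

```bash
python3 -m crank '{"deltas":[[-0.0002,0.0043,0,0.052],[-0.0006,0.0086,0,0.105],[-0.0012,0.013,0,0.157],[-0.0019,0.0172,0,0.21],[-0.003,0.0214,0,0.262],[-0.003,0.0214,0,0.262]]}' | grep -E 'clock|pos|^force:'
python3 -c "
from h import *
for d in (186,183,180,177,174,171,167): print(d,tool(*rim(d,.0774)))"
```

```text
clock: 11.15
position: [0.4866, -0.1033, 0.0774]
force: [-0.6, 0.4, 2.2]
186 (array([0.0005, 0.0043, 0.    ]), np.float64(0.053), array([ 0.4866, -0.1033,  0.0774]), array([-0.57,  0.41,  2.15]))
183 (array([0.0002, 0.0086, 0.    ]), np.float64(0.105), array([ 0.4866, -0.1033,  0.0774]), array([-0.57,  0.41,  2.15]))
180 (array([-0.0004,  0.0129,  0.    ]), np.float64(0.157), array([ 0.4866, -0.1033,  0.0774]), array([-0.57,  0.41,  2.15]))
177 (array([-0.0012,  0.0172,  0.    ]), np.float64(0.21), array([ 0.4866, -0.1033,  0.0774]), array([-0.57,  0.41,  2.15]))
174 (array([-0.0022,  0.0214,  0.    ]), np.float64(0.262), array([ 0.4866, -0.1033,  0.0774]), array([-0.57,  0.41,  2.15]))
171 (array([-0.0034,  0.0256,  0.    ]), np.float64(0.314), array([ 0.4866, -0.1033,  0.0774]), array([-0.57,  0.41,  2.15]))
167 (array([-0.0054,  0.031 ,  0.    ]), np.float64(0.384), array([ 0.4866, -0.1033,  0.0774]), array([-0.57,  0.41,  2.15]))
```

```bash
python3 -m crank '{"deltas":[[0.0005,0.0043,0.0004,0.053],[0.0002,0.0086,0.0007,0.105],[-0.0004,0.0129,0.0007,0.157],[-0.0004,0.0129,0.0007,0.157]]}' | grep -E 'clock|pos|^force:'
python3 -m crank '{"deltas":[[-0.0002,0.0043,0,0.053],[-0.0002,0.0043,0,0.053]]}' | grep -E 'clock|pos|^force:'
python3 -c "
from h import *
for d in (174,171,167): print(d,tool(*rim(d,.0774)))"
```

```text
clock: 11.55
position: [0.4858, -0.0914, 0.0773]
force: [0.7, -1.7, 6.4]
clock: 11.75
position: [0.4845, -0.0861, 0.0761]
force: [-0.8, -0.4, -0.0]
174 (array([-0.0008,  0.0043, -0.0013]), np.float64(0.054), array([ 0.4845, -0.0861,  0.0761]), array([-0.8 , -0.37, -0.04]))
171 (array([-0.0011,  0.0087, -0.0013]), np.float64(0.106), array([ 0.4845, -0.0861,  0.0761]), array([-0.8 , -0.37, -0.04]))
167 (array([-0.0019,  0.0144, -0.0013]), np.float64(0.176), array([ 0.4845, -0.0861,  0.0761]), array([-0.8 , -0.37, -0.04]))
```

It dropped 1.3 mm with zero force at about 177°, so that is the notch wall. Next I'll move to the middle of the notch and go down to the paddle.

```bash
python3 -m crank '{"deltas":[[-0.0008,0.0043,0,0.054],[-0.0011,0.0087,0,0.106],[-0.0019,0.0144,0,0.176],[-0.0019,0.0144,0.002,0.176],[-0.0019,0.0144,0.004,0.176],[-0.0019,0.0144,0.006,0.176],[-0.0019,0.0144,0.006,0.176]]}' | grep -E 'clock|pos|^force:'
python3 -m crank '{"deltas":[[0,0,0.001,0],[0,0,0.0023,0],[0,0,0.0023,0],[0,0,0.0023,0]]}' | grep -E 'clock|pos|^force:'
python3 -c "
from h import *
print(tool(*rim(167,.063)))"
```

```text
clock: 12.45
position: [0.4867, -0.0722, 0.0696]
force: [-0.7, 0.2, 0.3]
clock: 12.85
position: [0.4873, -0.0721, 0.068]
force: [0.6, 0.4, -0.7]
(array([0.0003, 0.0003, 0.005 ]), np.float64(-0.002), array([ 0.4873, -0.0721,  0.068 ]), array([ 0.56,  0.37, -0.68]))
```

```bash
python3 -m crank '{"deltas":[[0,0,0.001,0],[0,0,0.002,0],[0,0,0.003,0],[0,0,0.004,0],[0,0,0.005,0],[0,0,0.0055,0],[0,0,0.0055,0],[0,0,0.0055,0]]}' | grep -E 'clock|pos|^force:'
python3 -m crank '{"deltas":[[0,0,0,0],[0,0,0,0],[0,0,0,0],[0,0,0,0],[0,0,0,0],[0,0,0,0]]}' | grep -E 'clock|pos|^force:'
python3 -c "
from h import *
import cv2
cv2.imwrite('pics/s6.png',cams.snapshot('side')['img'][150:350,220:480,::-1].repeat(3,0).repeat(3,1))"
```

```text
clock: 13.65
position: [0.4871, -0.072, 0.0625]
force: [-2.4, 0.3, 1.5]
clock: 14.25
position: [0.4873, -0.0721, 0.0625]
force: [-1.8, 1.2, 4.4]
```

View pics/s6.png

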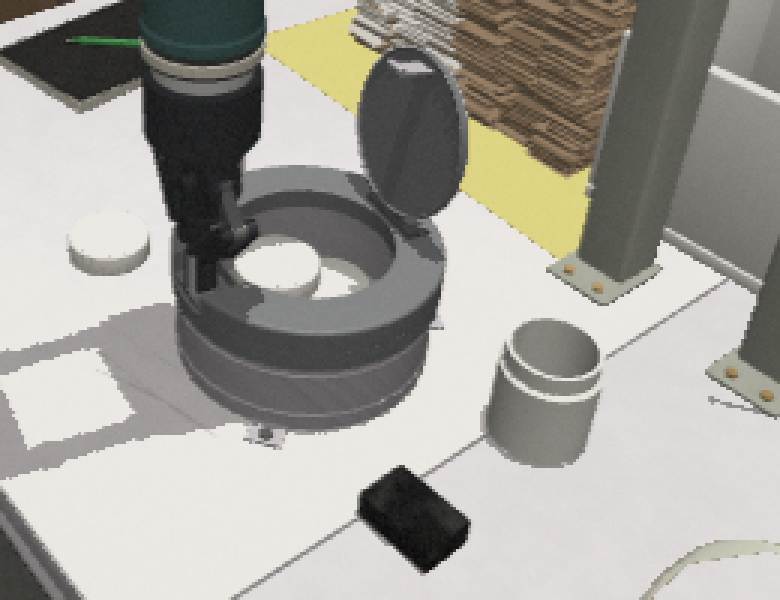

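The lid stands wide open at about (412,130), and the caps inside are visible. Now I'll take the hand up and outwards.

```bash
python3 -m crank '{"deltas":[[0,0,-0.01,0],[0.003,0,-0.025,0],[0.01,0,-0.05,0],[0.03,0,-0.08,0],[0.05,0,-0.12,0],[0.06,0,-0.16,0],[0.06,0,-0.16,0],[0.06,0,-0.16,0],[0.06,0,-0.16,0],[0.06,0,-0.16,0]]}'
python3 -c "
from h import *
import cv2
f=lambda n:cams.snapshot(n)['img'][:,:,::-1]
cv2.imwrite('pics/s7.png',np.hstack([cv2.resize(f('side'),(400,300)),cv2.resize(f('top'),(400,300))]))"
```

```text
clock: 15.3
position: [0.428, -0.0583, 0.2208]
eef_rot: [0.114, 0.993, 0.0, -0.002]
force: [-0.3, -0.3, -0.6]
opening: -0.001
finger_force: 0.0
```

View pics/s7.png

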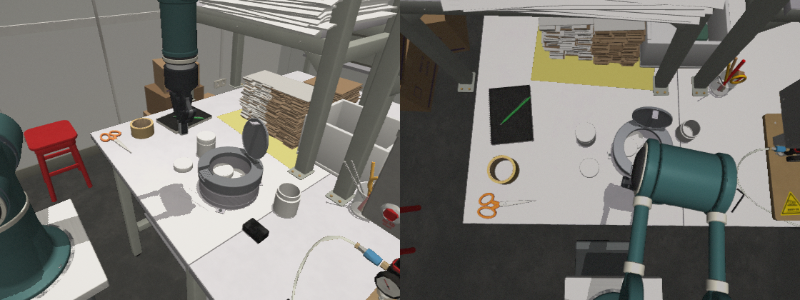

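The lid is still open at about (255,138) in the left picture. The hand is clear and the other things haven't moved.

```bash
python3 -c "
from station import manip
print(manip.sign_off())"
```

```text
the job is handed in; nothing more can be done
None
```

The drum is open: I felt along the rim to the notch and pressed the catch, the lid is standing wide open, the hand is clear, nothing else looks moved in the last pictures, and the job was handed in at about 15 s.

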